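Raise the shine stand's footrest and feel along its rivets

TASK

Before the first customer, push the black-knobbed lever all the way over to raise the brass footrest, and leave it up. Then feel for rivets that could scratch a shoe: run the fingertips along the row of rivets on the side away from the lever, from the heel end to the toe end, touching each of the five rivets lightly in turn and staying close to the row until the last. Leave everything else on the counter where it lies.

Things in the scene. Friction and masses are not known exactly. Their poses are not given: they have to be found in the camera images.
- stand: Black cast-iron base of the footrest, bolted to the counter, 170 (x) x 335 (y) x 12 mm high. Origin on the counter, under the middle of the footrest. Its y axis runs along the footrest from heel to toe, z up; the lever is on its -x side. It stays put, but stands at a different place and yaw each time.
- lever (a joint): Angle in rad of the cast-iron lever with the black knob: 0 = resting, leaning 0.6 from upright towards the toe; 1.2 = at its stop, leaning 0.6 towards the heel. It turns about the stand's +x and stays where left; pushing it takes 10 to 20 N at the knob. Its cam lifts the footrest in proportion (0.177 rad per rad) and holds it: raised, it does not sink under a light hand (20 N at the toe).
- knob (a point): Centre of the lever's black ball knob, 36 mm across, 175 mm from the pivot. Below it the round lever arm is 14 mm thick. The knob's top is at most 225 mm above the counter.
- pivot (a point): Pivot of the lever, in the plane in which the lever arm swings; 32 mm above the counter. The axis runs along the stand's x.
- footrest: Hinged sole-shaped brass footrest, 272 mm long, 66 wide at the heel, 92 at the ball, 8 thick; black ribbed rubber tread; a row of bright nickel rivets along each long edge, 3 mm or more above the tread. Origin on its hinge axis at the heel end, mid-thickness, 52 mm above the counter; y to the toe, z square to the plate, x as the stand's. Resting: about level; raised: toe up 0.21 rad (12 degrees).
- rivet1: First (heel end) of the five round-headed rivets in the row on the side away from the lever (+x side of the footrest). Dome 12 across, 4 high above the brass; origin at the top of the dome, axes as the footrest's. Neighbours are 44 to 45 mm apart; the row follows the curved edge, 7 mm in from it. Rigid.
- rivet2: Second of the five round-headed rivets in the row on the side away from the lever (+x side of the footrest). Dome 12 across, 4 high above the brass; origin at the top of the dome, axes as the footrest's. Neighbours are 44 to 45 mm apart; the row follows the curved edge, 7 mm in from it. Rigid.
- rivet3: Third of the five round-headed rivets in the row on the side away from the lever (+x side of the footrest). Dome 12 across, 4 high above the brass; origin at the top of the dome, axes as the footrest's. Neighbours are 44 to 45 mm apart; the row follows the curved edge, 7 mm in from it. Rigid.
- rivet4: Fourth of the five round-headed rivets in the row on the side away from the lever (+x side of the footrest). Dome 12 across, 4 high above the brass; origin at the top of the dome, axes as the footrest's. Neighbours are 44 to 45 mm apart; the row follows the curved edge, 7 mm in from it. Rigid.
- rivet5: Fifth and last (toe end) of the five round-headed rivets in the row on the side away from the lever (+x side of the footrest). Dome 12 across, 4 high above the brass; origin at the top of the dome, axes as the footrest's. Neighbours are 44 to 45 mm apart; the row follows the curved edge, 7 mm in from it. Rigid.
- stretcher: Bystander, loose on the counter: boxwood shoe stretcher, about 75 wide (x), 305 long (y), 56 high (mm). Origin at the middle of its underside.
- shoe_form: Bystander, loose on the counter: chrome heel-and-toe shoe form, about 70 wide (x), 245 long (y), 54 high (mm). Origin at the middle of its underside.
- tip_dish: Bystander, loose on the counter: cut crystal tip dish with coins, 112 across, 37 high (mm). Origin at the middle of its underside.
- match_safe: Bystander, loose on the counter: pewter match safe, 25 x 45 x 69 high, standing (mm). Origin at the middle of its underside.
- polish_tin: Bystander, loose on the counter: polish tin with a dark red lid, 85 across, 25 high (mm). Origin at the middle of its underside.
- black_tin: Bystander, loose on the counter: polish tin with a black lid, 85 across, 25 high (mm). Origin at the middle of its underside.
- brush: Bystander, loose on the counter: horsehair brush, 56 x 175 (y), 44 high, bristles down (mm). Origin at the middle of its underside.

How it is judged (in metres and radians):
On the way, in this order (a step that is already met when the one before it is completed fails the run):
1. the lever is pushed over to within 0.1 rad of its stop, which raises the footrest (value of joint lever above 1.1 rad and angle between footrest's own z axis and vertical above 0.19 rad), for 0.2 s.
2. the fingers touch rivet 1 of 5, counted from the heel, with the footrest still up (value of joint lever above 1.1 rad and contact force between the fingers and rivet1 above 0.2 N), for 0.04 s.
3. the fingers touch rivet 2 of 5, counted from the heel, with the footrest still up (value of joint lever above 1.1 rad and contact force between the fingers and rivet2 above 0.2 N), for 0.04 s.
4. the fingers touch rivet 3 of 5, counted from the heel, with the footrest still up (value of joint lever above 1.1 rad and contact force between the fingers and rivet3 above 0.2 N), for 0.04 s.
5. the fingers touch rivet 4 of 5, counted from the heel, with the footrest still up (value of joint lever above 1.1 rad and contact force between the fingers and rivet4 above 0.2 N), for 0.04 s.
6. the fingers touch rivet 5 of 5, counted from the heel, with the footrest still up (value of joint lever above 1.1 rad and contact force between the fingers and rivet5 above 0.2 N), for 0.04 s.
At the end, for the whole second after the job is handed in: The lever is still over, within 0.1 rad of its stop, with the footrest up (tilted more than 0.19 rad) and at rest, the five rivets have been touched in order from heel to toe, and every bystander is within 15 mm of where it lay (all of step 1 and velocity of joint lever below 0.05 rad/s and distance of each of stretcher, shoe_form, tip_dish, match_safe, polish_tin, black_tin, brush from where it was at the start of the episode below 0.015 m).
It fails at once if the footrest or its rivets pressed harder than 30 N (contact force between any of the fingers, the arm and footrest above 30 N).
It fails at once if the hand lifted away from the row part-way (with the footrest up, the grasp point 55 to 110 mm above the plate over the middle of the row: fingertips some 28 mm or more above the rivets) (value of joint lever above 1.1 rad and x of the grasp point in the frame of footrest between 0 and 0.075 m and y of the grasp point in the frame of footrest between 0.07 and 0.186 m and z of the grasp point in the frame of footrest between 0.055 and 0.11 m).
It fails at once if a bystander pushed or carried more than 15 mm (distance of any of stretcher, shoe_form, tip_dish, match_safe, polish_tin, black_tin, brush from where it was at the start of the episode above 0.015 m).
It also fails if it takes over 64 s, if anything falls off the work surface, if the arm or the gripper's body presses on something with over 40 N, if the wrist force passes 120 N, or if a joint passes its speed limit or range.

ROBOT

A 6-joint arm with a two-finger parallel gripper is mounted at the origin on the work surface. World frame = base frame: x ahead of the robot, y to its left, z up, the work surface at z = 0. Lengths are in mm, angles in degrees, forces in N, time in s.
With the tool pointing down it reaches from about 325 to 925 mm from the base axis. Payload 3.1 kg.
Tool frame: the origin (TCP) lies at the very end of the fingers, on their centre line; the grasp point (between the pads) lies 19 mm behind it (grasp_offset is the distance from the TCP to the grasp point, in mm); z points along the fingers, y is the direction in which the jaws open and shut (so a half turn about z gives the same grasp; the last joint's range is limited). The gripper opens to 85 mm and grips with 20 to 120 N. Pads are 22 mm wide; open, the fingers measure 114 mm over their backs; the gripper's body (76 mm by 85 mm) begins 54 mm behind the grasp point. The pads swing forward as they close: fully open they stand 13 mm farther back than shut.
Start: joints at [57.399, 12.427, 92.441, -0, 75.132, -6.429], TCP at [275.658, 560.938, 210.1] pointing down, gripper open.
Joint ranges: [-157.48, 157.48], [-44.54, 120.13], [17.64, 146.25], [-64.5, 244.5], [7.68, 150.69], [-147.95, 147.95]. Speed limits (degrees/s): [159.86, 159.86, 180, 180, 180, 180].

INTERFACE

Orientations are given as [roll, pitch, yaw] about the fixed x, y, z axes, in that order (R = Rz(yaw) Ry(pitch) Rx(roll)).
In Python, from plant import * gives the robot as it stands.
- The arm moves only by the tool play_rows, never from a script. Its argument "plan" is a list of rows, each an object with "grip": the gripper's target within -1 to 1 (shut at 1, half-way at 0, fully open at -1); "slide": the shift along the tool's x, y, z in m, a list of three; "twist": the turn about the tool's z in rad. A call has 1 to 20 rows; each row is the pose to reach, as a shift and turn from the pose commanded when the call began, along the tool's axes at that moment; what a row does not reach only later rows make up. A row lasts 1/12 s, in which the tool goes at most 41.7 mm and 7.16 degrees, less where a joint would pass 70% of its speed; a pose out of reach is approached as far as the arm can. A call with a gripper value outside its range is refused whole. The fingers move at their own pace and stop on an object; the grip force is fixed at half the most. Time passes only in rows, so rows that repeat a pose let the fingers close. It gives the time, the measured TCP pose, the force and the opening at its end, in the units of the state.
- get_state(): the state, without advancing time (a new reading comes with each control period).
- read_camera(name): name is "scene" or "top" or "wrist"; returns a dict with "image" (384x512x3 uint8, red, green, blue), "fov_y" (degrees; the focal length in pixels is half the picture's height over the tangent of half this angle, whatever the lens; pixels are square), "cx", "cy" (the principal point, pixels), "rvec" (rotation vector, rad) and "tvec" (3), from world to camera coordinates, as OpenCV has them. Camera axes: x right, y down, z forward; pixel columns grow to the right and rows downward; lengths in mm; the calibration is good to about 2 mm. A picture is of the moment at which its call begins. There is no depth.
- finish_job(): hands the job in, once; it reports no verdict.
Trained networks look in the newest picture that a camera, given by its name, has taken for a name from the list of things; names that differ only in an ending like _2 or _b are one class to them, and where a whole thing is asked for, a point or a joint stands for the part that bears it (a point fixed in the world has none). Each returns a list of dicts, best first, with "conf" (0 to 1); they miss things now and then, are a little off and sometimes report something else, mostly with a low value. They report only what shows in the picture. A call takes as long as a camera call.
- silhouettes(camera, label): "pixels" (384x512 bool, what is visible of it).
- spot_point(camera, label): "point" ([x, y, z] in mm, in world coordinates, good to about 4 mm: a listed point, or the origin of a listed thing).
The state is a dict: "time_s": time; "joint_pos": joint angles; "joint_vel": joint speeds; "joint_efforts": joint torques, N m; "tcp_pos": TCP position; "tcp_rot": TCP orientation; "ft_force": force on the tool from outside, world axes, zero at the start; "moment": the same for the moment, N m; "grip_width": finger opening in mm.
Only numpy, scipy, OpenCV 4.12 (cv2) and the standard library are available. Lean on these libraries where they do the work, as an engineer would, in place of code of your own. Each camera call takes 0.05 s, during which the arm holds its last target.

## Working session

There is one attempt and no reset: what is moved stays moved. The work goes in short steps, Python scripts to look and compute and a tool call to move; the robot and the scene stay as the last step left them, time stands still between calls to the robot, and variables do not carry over. Pictures are saved under pics/ and viewed, and the job is handed in when it is done.

Besides the shell and the picture viewer there is one more tool, called after "Call:" as name(argument=value, ...), one argument or row to a line, values as JSON. play_rows: Moves the arm, as the interface text tells. Its arguments: {"type":"object","properties":{"plan":{"type":"array","items":{"type":"object","properties":{"grip":{"type":"number"},"slide":{"type":"array","items":{"type":"number"}},"twist":{"type":"number"}}}}},"required":["plan"]}

```bash
mkdir -p pics; ls; cat > h.py <<'E'
from plant import *
import numpy as np, cv2
def shot(n,f):
    c=read_camera(n); cv2.imwrite('pics/'+f,cv2.cvtColor(c['image'],cv2.COLOR_RGB2BGR)); return c
def proj(c,P):
    f=192/np.tan(np.radians(c['fov_y']/2)); K=np.array([[f,0,c['cx']],[0,f,c['cy']],[0,0,1.]])
    return cv2.projectPoints(np.array(P,float).reshape(-1,3),np.array(c['rvec'],float),np.array(c['tvec'],float),K,None)[0].reshape(-1,2)
def ray(c,uv):
    f=192/np.tan(np.radians(c['fov_y']/2)); R=cv2.Rodrigues(np.array(c['rvec'],float))[0]
    t=np.array(c['tvec'],float).ravel(); o=-R.T@t; d=R.T@np.array([(uv[0]-c['cx'])/f,(uv[1]-c['cy'])/f,1]); return o,d
def onz(c,uv,z):
    o,d=ray(c,uv); return o+d*(z-o[2])/d[2]
E
python3 - <<'E'
from h import *
for n in ['scene','top','wrist']:
    c=shot(n,n+'0.png'); print(n,c['fov_y'],c['cx'],c['cy'],c['rvec'],c['tvec'])
    for l in ['stand','knob','pivot','footrest','rivet1','rivet2','rivet3','rivet4','rivet5','stretcher','shoe_form','tip_dish','match_safe','polish_tin','black_tin','brush']:
        print(l,[(np.round(p['point']).tolist(),round(p['conf'],2)) for p in spot_point(n,l)[:2]])
print(get_state())
E
```

```text
pics
scene 49.64575092651812 254.13635553105829 196.58233845488465 [ 2.46024795  0.96348982 -0.26346497] [-422.72840265 -248.19575218 1288.03964642]
stand [([579.0, 14.0, 0.0], 0.64)]
knob [([490.0, -11.0, 187.0], 0.72)]
pivot [([509.0, -80.0, 28.0], 0.71)]
footrest [([610.0, -115.0, 54.0], 0.8)]
rivet1 []
rivet2 []
rivet3 []
rivet4 []
rivet5 []
stretcher [([677.0, -263.0, 0.0], 0.96)]
shoe_form [([522.0, 270.0, -2.0], 0.94), ([686.0, 210.0, -3.0], 0.68)]
tip_dish [([725.0, 85.0, 0.0], 0.61), ([688.0, 207.0, -1.0], 0.32)]
match_safe [([744.0, -32.0, -0.0], 0.56), ([361.0, 98.0, 2.0], 0.38)]
polish_tin [([689.0, 213.0, -2.0], 0.96)]
black_tin [([363.0, 96.0, 0.0], 0.89)]
brush [([409.0, -119.0, 2.0], 0.56)]
top 46.58496265841937 259.151760938641 187.1108030054446 [ 2.12247306 -2.18032875  0.16191495] [ 30.76094366 602.78800416 978.15425408]
stand [([575.0, 12.0, 0.0], 0.81)]
knob [([491.0, -13.0, 192.0], 0.56)]
pivot [([508.0, -80.0, 35.0], 0.8), ([489.0, -10.0, 194.0], 0.72)]
footrest [([488.0, -10.0, 194.0], 0.72), ([609.0, -116.0, 53.0], 0.68)]
rivet1 [([614.0, -28.0, 65.0], 0.59),
[... 989 characters left out ...]
.0, -1.0], 0.69)]
brush []
{'time_s': 2.55, 'joint_pos': array([ 5.73994104e+01,  1.24298220e+01,  9.24421149e+01,  1.04775377e-03,
        7.51332885e+01, -6.42745817e+00]), 'joint_vel': array([ 0.04484423,  0.12265358,  0.02405902, -0.05935137,  0.04376944,
        0.00637435]), 'joint_efforts': array([ 1.42985486e-04, -3.96864653e+01, -3.04249620e+01, -1.33928284e-04,
        6.58090175e-04, -2.90419507e-05]), 'tcp_pos': array([275.63703008, 560.92581611, 210.06450787]), 'tcp_rot': array([-1.79994921e+02, -1.59125027e-03,  1.53826600e+02]), 'ft_force': array([ 0.04659288,  1.53287447, -0.58060776]), 'moment': array([ 0.01820998, -0.04875423, -0.00437497]), 'grip_width': 85.66695008258706}
```

View pics/top0.png

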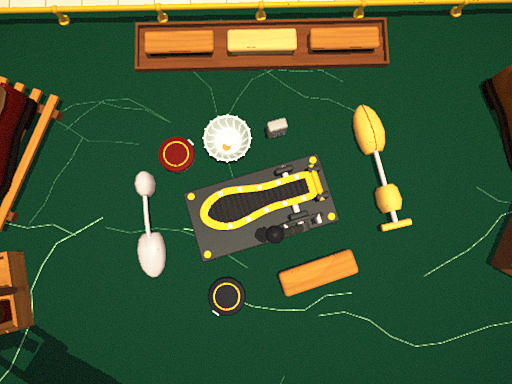

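View pics/scene0.png

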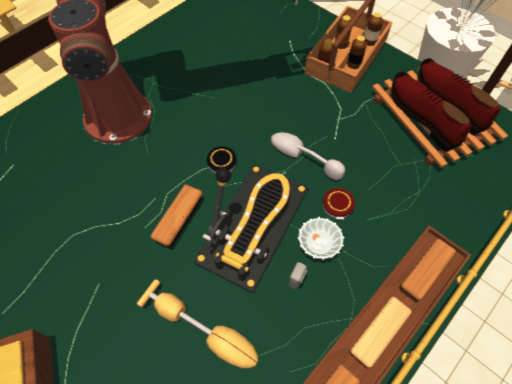

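The top picture shows the stand at about (262,207) with its toe to the left. The knob is at (275,234), and the rivets away from the lever run along the upper edge of the footrest. I'll zoom in to refine the pose.

```bash
python3 - <<'E'
import cv2
for n,(x,y,w,h) in {'top':(175,145,170,125),'scene':(185,140,140,150)}.items():
    im=cv2.imread(f'pics/{n}0.png')[y:y+h,x:x+w]; s=min(800/w,600/h)
    cv2.imwrite(f'pics/{n}0z.png',cv2.resize(im,None,fx=4,fy=4,interpolation=cv2.INTER_CUBIC))
E
```

```text
(no output)
```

View pics/top0z.png

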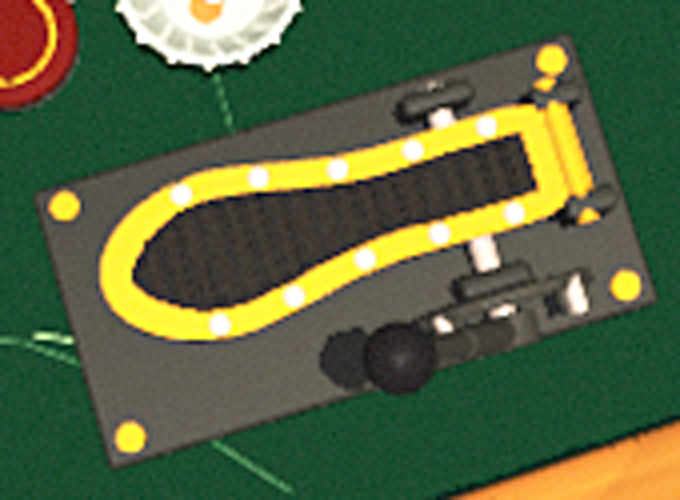

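View pics/scene0z.png

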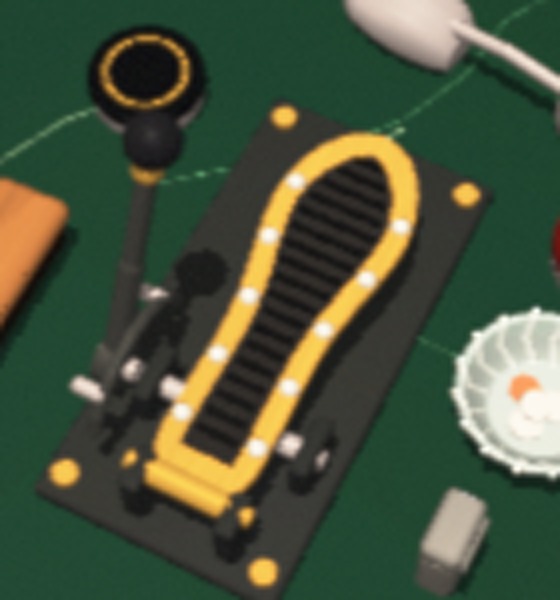

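```bash
cat > m.py <<'E'
from h import *
ct=read_camera('top'); cs=read_camera('scene')
T=lambda p:((p[0]+.5)/4-.5+175,(p[1]+.5)/4-.5+145)
S=lambda p:((p[0]+.5)/4-.5+185,(p[1]+.5)/4-.5+140)
def tri(a,b):
    o1,d1=ray(ct,a);o2,d2=ray(cs,b);d1/=np.linalg.norm(d1);d2/=np.linalg.norm(d2)
    A=np.array([d1,-d2]).T;s=np.linalg.lstsq(A,o2-o1,rcond=None)[0]
    p,q=o1+s[0]*d1,o2+s[1]*d2
    return (p+q)/2,np.linalg.norm(p-q)
print('rivets top@60, scene@60, tri')
for a,b in zip([(487,125),(413,151),(338,168),(258,178),(182,195)],[(257,447),(289,387),(323,330),(366,280),(400,227)]):
    print(onz(ct,T(a),60).round(1),onz(cs,S(b),60).round(1),tri(T(a),S(b)))
print('bolts')
for a,b in zip([(64,206),(551,60),(626,286),(130,437)],[(466,195),(263,572),(64,473),(284,117)]):
    print(onz(ct,T(a),14).round(1),onz(cs,S(b),14).round(1),tri(T(a),S(b))[0].round(1))
print('knob',tri(T((400,358)),S((152,140))))
E
python3 m.py
```

```text
rivets top@60, scene@60, tri
[624.4 -70.1  60. ] [623.4 -69.   60. ] (array([624.04177196, -69.76157779,  62.29534473]), np.float64(0.2161192893140911))
[610.6 -27.8  60. ] [610.8 -26.9  60. ] (array([610.76780255, -27.44538549,  60.58367889]), np.float64(0.7714328661016899))
[602.   14.7  60. ] [600.   16.1  60. ] (array([601.38688585,  14.68735985,  63.9565653 ]), np.float64(0.27024511680294194))
[597.6  59.9  60. ] [596.4  60.9  60. ] (array([597.20355007,  59.77194698,  62.60618527]), np.float64(0.029817667775911397))
[589.1 102.7  60. ] [586.8 105.   60. ] (array([588.4851941 , 102.39054741,  65.21468274]), np.float64(0.33131866488832507))
bolts
[590.4 175.5  14. ] [588.2 177.   14. ] [589.7 174.7  18.6]
[ 670.1 -114.    14. ] [ 668.2 -112.3   14. ] [ 669.2 -113.4   18.5]
[ 534.7 -151.9   14. ] [ 533.2 -150.2   14. ] [ 534.5 -151.1   17.9]
[455.4 138.3  14. ] [452.8 139.6  14. ] [455.2 137.5  18.9]
knob (array([489.85850661, -11.26881289, 193.17750828]), np.float64(0.3883076733295262))
```

Call:
play_rows(
  plan=[
    {"grip": 1,"slide": [-0.408,-0.378,0],"twist": 0.845},
    {"grip": 1,"slide": [-0.408,-0.378,0],"twist": 0.845},
    {"grip": 1,"slide": [-0.408,-0.378,0],"twist": 0.845},
    {"grip": 1,"slide": [-0.408,-0.378,0],"twist": 0.845},
    {"grip": 1,"slide": [-0.408,-0.378,0],"twist": 0.845},
    {"grip": 1,"slide": [-0.408,-0.378,0],"twist": 0.845},
    {"grip": 1,"slide": [-0.408,-0.378,0],"twist": 0.845},
    {"grip": 1,"slide": [-0.408,-0.378,0],"twist": 0.845},
    {"grip": 1,"slide": [-0.408,-0.378,0],"twist": 0.845},
    {"grip": 1,"slide": [-0.408,-0.378,0],"twist": 0.845},
    {"grip": 1,"slide": [-0.408,-0.378,0],"twist": 0.845},
    {"grip": 1,"slide": [-0.408,-0.378,0],"twist": 0.845},
    {"grip": 1,"slide": [-0.408,-0.378,0],"twist": 0.845},
    {"grip": 1,"slide": [-0.408,-0.378,0],"twist": 0.845},
    {"grip": 1,"slide": [-0.408,-0.378,0],"twist": 0.845},
    {"grip": 1,"slide": [-0.408,-0.378,0],"twist": 0.845},
    {"grip": 1,"slide": [-0.408,-0.378,0],"twist": 0.845},
    {"grip": 1,"slide": [-0.408,-0.378,0],"twist": 0.845},
  ],
)

```text
time_s: 4.15
tcp_pos: [474.6, 43.0, 210.0]
tcp_rot: [-180.0, -0.0, 105.5]
ft_force: [0.5, 0.4, 0.0]
grip_width: -0.4
```

```bash
python3 - <<'E'
from h import *
a=shot('scene','s1.png')['image'];w=shot('wrist','w1.png')
i=np.hstack([cv2.resize(a[90:330,130:400],(400,356)),cv2.resize(w['image'],(400,300),interpolation=3)[:,:] if 0 else cv2.copyMakeBorder(cv2.resize(w['image'],(400,300)),0,56,0,0,cv2.BORDER_CONSTANT)])
cv2.imwrite('pics/c1.png',i[:,:,::-1])
for n in('scene','wrist','top'):
  if n=='top': read_camera('top')
  print(n,[(p['point'],p['conf']) for p in spot_point(n,'knob')],[(p['point'],p['conf']) for p in spot_point(n,'pivot')])
E
```

```text
scene [([490.5, -9.6, 189.9], 0.74)] [([508.5, -79.4, 31.6], 0.63)]
wrist [] []
top [] [([507.4, -79.4, 34.3], 0.75), ([745.9, -30.7, -0.2], 0.55)]
```

View pics/c1.png

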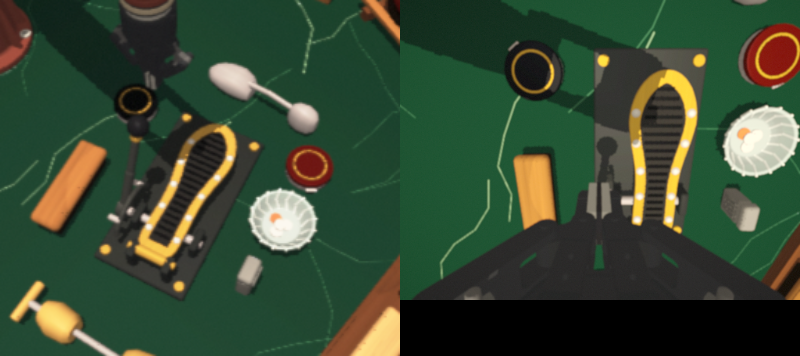

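Call:
play_rows(
  plan=[
    {"grip": 1,"slide": [0,0.001,0.025],"twist": 0},
    {"grip": 1,"slide": [0,0.001,0.045],"twist": 0},
    {"grip": 1,"slide": [-0.012,0.001,0.045],"twist": 0},
    {"grip": 1,"slide": [-0.022,0.001,0.045],"twist": 0},
    {"grip": 1,"slide": [-0.032,0.001,0.045],"twist": 0},
    {"grip": 1,"slide": [-0.042,0.001,0.045],"twist": 0},
    {"grip": 1,"slide": [-0.052,0.001,0.045],"twist": 0},
    {"grip": 1,"slide": [-0.062,0.001,0.045],"twist": 0},
    {"grip": 1,"slide": [-0.072,0.001,0.045],"twist": 0},
    {"grip": 1,"slide": [-0.082,0.001,0.045],"twist": 0},
    {"grip": 1,"slide": [-0.092,0.001,0.045],"twist": 0},
    {"grip": 1,"slide": [-0.102,0.001,0.045],"twist": 0},
    {"grip": 1,"slide": [-0.102,0.001,0.045],"twist": 0},
  ],
)

```text
time_s: 5.68
tcp_pos: [505.1, -57.4, 168.1]
tcp_rot: [179.8, -0.0, 105.3]
ft_force: [-1.1, 2.1, 1.7]
grip_width: -0.1
```

```bash
python3 - <<'E'
from h import *
a=shot('scene','s2.png')['image']
cv2.imwrite('pics/c2.png',cv2.resize(a[110:310,150:350],(600,600))[:,:,::-1])
print(get_state()['ft_force'],[(p['point'],p['conf']) for p in spot_point('scene','knob')])
E
```

```text
[-0.76352122  1.16436298  1.42661346] [([515.0, -87.0, 205.7], 0.81)]
```

View pics/c2.png

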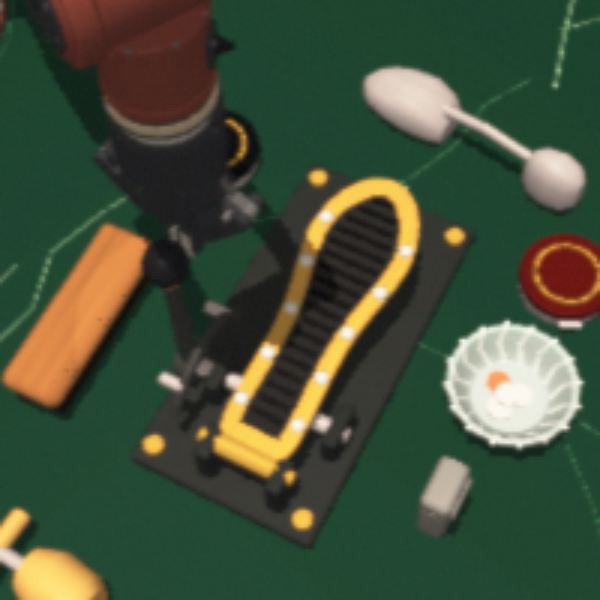

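Call:
play_rows(
  plan=[
    {"grip": 1,"slide": [-0.01,0,0.001],"twist": 0},
    {"grip": 1,"slide": [-0.02,0,0.001],"twist": 0},
    {"grip": 1,"slide": [-0.03,0,0.001],"twist": 0},
    {"grip": 1,"slide": [-0.04,0,0.001],"twist": 0},
    {"grip": 1,"slide": [-0.05,0,0.001],"twist": 0},
    {"grip": 1,"slide": [-0.06,0,0.001],"twist": 0},
    {"grip": 1,"slide": [-0.068,0,0.001],"twist": 0},
    {"grip": 1,"slide": [-0.076,0,0.001],"twist": 0},
    {"grip": 1,"slide": [-0.082,0,0.001],"twist": 0},
    {"grip": 1,"slide": [-0.086,0,0.001],"twist": 0},
    {"grip": 1,"slide": [-0.086,0,0.001],"twist": 0},
  ],
)

```text
time_s: 6.7
tcp_pos: [521.4, -135.9, 159.7]
tcp_rot: [-179.5, -0.7, 105.4]
ft_force: [-3.5, 7.6, -4.6]
grip_width: -0.4
```

```bash
python3 - <<'E'
from h import *
a=shot('scene','s3.png')['image']
cv2.imwrite('pics/c3.png',cv2.resize(a[110:310,150:350],(600,600))[:,:,::-1])
print(get_state()['ft_force'],[(p['point'],p['conf']) for p in spot_point('scene','knob')])
E
```

```text
[-2.38109733  6.55333223 -6.05538362] [([529.6, -164.1, 183.7], 0.9)]
```

View pics/c3.png

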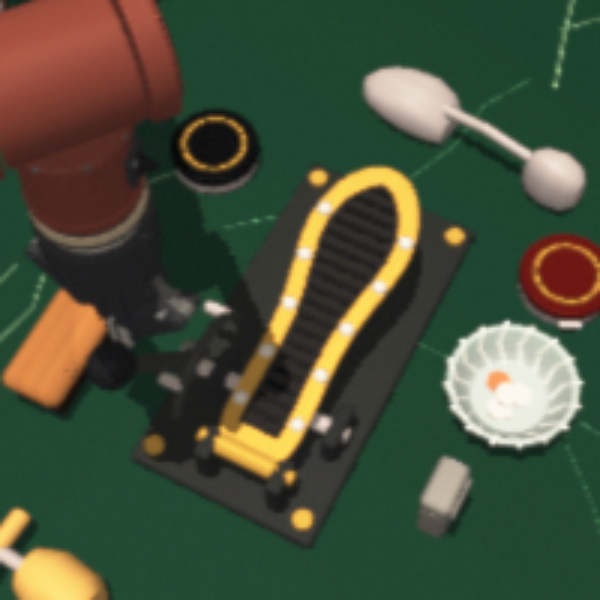

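Call:
play_rows(
  plan=[
    {"grip": 1,"slide": [-0.006,0,-0.002],"twist": 0},
    {"grip": 1,"slide": [-0.01,0,-0.003],"twist": 0},
    {"grip": 1,"slide": [-0.014,0,-0.004],"twist": 0},
    {"grip": 1,"slide": [-0.014,0,-0.004],"twist": 0},
  ],
)

```text
time_s: 7.13
tcp_pos: [528.2, -151.8, 167.1]
tcp_rot: [-179.8, -0.2, 105.4]
ft_force: [-2.4, 4.6, 1.1]
grip_width: -0.3
```

```bash
python3 - <<'E'
from h import *
a=shot('scene','s4.png')['image']
print(get_state()['ft_force'],get_state()['tcp_pos'],[(p['point'],p['conf']) for p in spot_point('scene','knob')])
E
```

```text
[-2.62135802  3.91342384  0.94638339] [ 528.54416877 -152.05627618  167.42765246] [([534.8, -171.5, 174.7], 0.68)]
```

Call:
play_rows(
  plan=[
    {"grip": 1,"slide": [-0.003,0,0],"twist": 0},
    {"grip": 1,"slide": [-0.006,0,0],"twist": 0},
    {"grip": 1,"slide": [-0.006,0,0],"twist": 0},
  ],
)

```text
time_s: 7.48
tcp_pos: [530.7, -156.8, 168.1]
tcp_rot: [-180.0, -0.3, 105.4]
ft_force: [-3.2, 6.8, 2.8]
grip_width: -0.1
```

```bash
python3 - <<'E'
from h import *
a=shot('scene','s5.png')['image']
cv2.imwrite('pics/c5.png',cv2.resize(a[110:310,150:350],(600,600))[:,:,::-1])
print(get_state()['ft_force'],get_state()['tcp_pos'],[(p['point'],p['conf']) for p in spot_point('scene','knob')])
E
```

```text
[-2.36601907  7.16715046  2.10601436] [ 530.63866752 -156.81745335  168.114892  ] [([535.8, -174.8, 174.0], 0.67)]
```

View pics/c5.png

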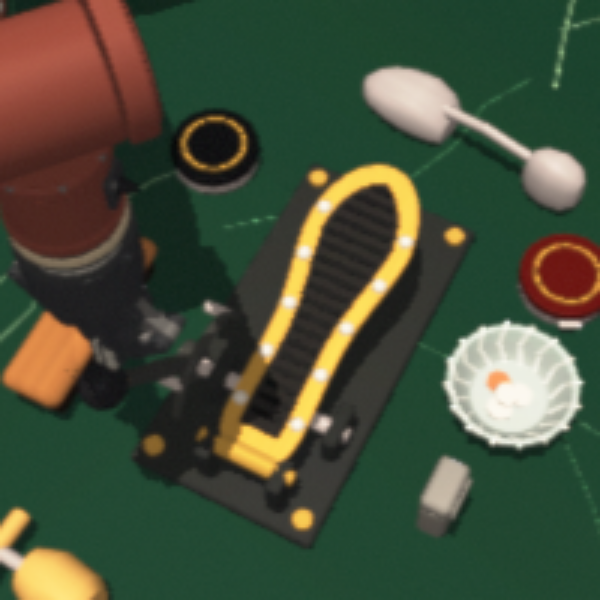

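Call:
play_rows(
  plan=[
    {"grip": 1,"slide": [-0.004,0,0.002],"twist": 0},
    {"grip": 1,"slide": [-0.007,0,0.002],"twist": 0},
    {"grip": 1,"slide": [-0.007,0,0.002],"twist": 0},
  ],
)

```text
time_s: 7.83
tcp_pos: [530.8, -157.0, 167.8]
tcp_rot: [-179.9, -1.1, 105.4]
ft_force: [-10.2, 23.4, 15.8]
grip_width: -0.0
```

```bash
python3 - <<'E'
from h import *
a=shot('scene','s6.png')['image']
cv2.imwrite('pics/c6.png',cv2.resize(a[190:270,150:250],(750,600),interpolation=2)[:,:,::-1])
print(get_state()['ft_force'],get_state()['tcp_pos'],[(p['point'],p['conf']) for p in spot_point('scene','knob')])
E
```

```text
[-10.28364049  22.90361104  15.53531405] [ 530.75247149 -157.05216831  167.79780173] [([521.4, 271.0, -1.2], 0.7), ([539.5, -175.9, 173.1], 0.68), ([403.5, -116.7, 2.0], 0.3)]
```

View pics/c6.png

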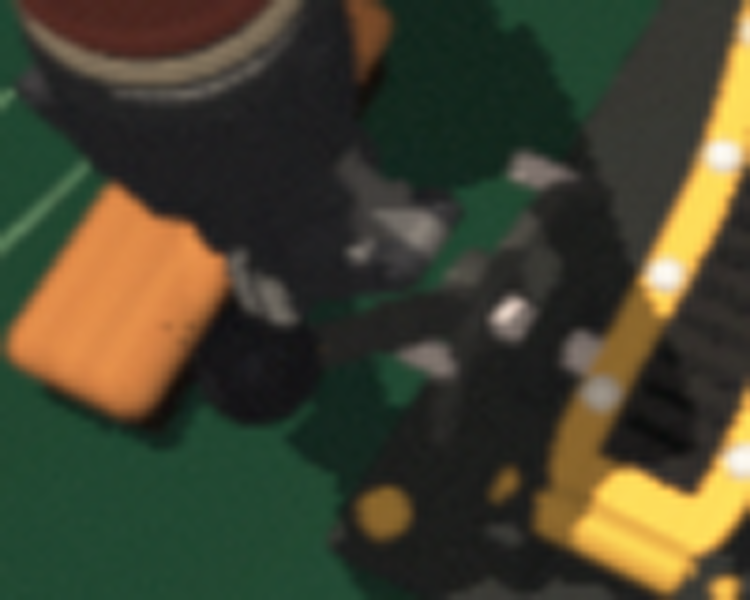

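Call:
play_rows(
  plan=[
    {"grip": 1,"slide": [0.012,0,0],"twist": 0},
    {"grip": 1,"slide": [0.03,0,0],"twist": 0},
    {"grip": 1,"slide": [0.035,0,-0.03],"twist": 0},
    {"grip": 1,"slide": [0.035,0,-0.06],"twist": 0},
    {"grip": 1,"slide": [0.035,0,-0.08],"twist": 0},
    {"grip": 1,"slide": [0.035,0,-0.08],"twist": 0},
  ],
)

```text
time_s: 8.43
tcp_pos: [528.1, -134.0, 253.0]
tcp_rot: [179.4, 0.6, 105.4]
ft_force: [0.8, 0.2, 1.5]
grip_width: 0.0
```

```bash
python3 - <<'E'
from h import *
for n,(x,y,w,h) in {'top':(175,145,170,125),'scene':(185,140,140,150)}.items():
    a=shot(n,n+'7.png')['image'][y:y+h,x:x+w]
    cv2.imwrite(f'pics/{n}7z.png',cv2.resize(a,None,fx=4,fy=4,interpolation=2)[:,:,::-1])
print(get_state()['ft_force'],get_state()['tcp_pos'],[(p['point'],p['conf']) for p in spot_point('scene','knob')])
E
```

```text
[ 0.31360002  0.16920304 -0.01450837] [ 525.2195422  -132.82674574  247.72969435] [([537.1, -178.7, 175.2], 0.55)]
```

View pics/top7z.png

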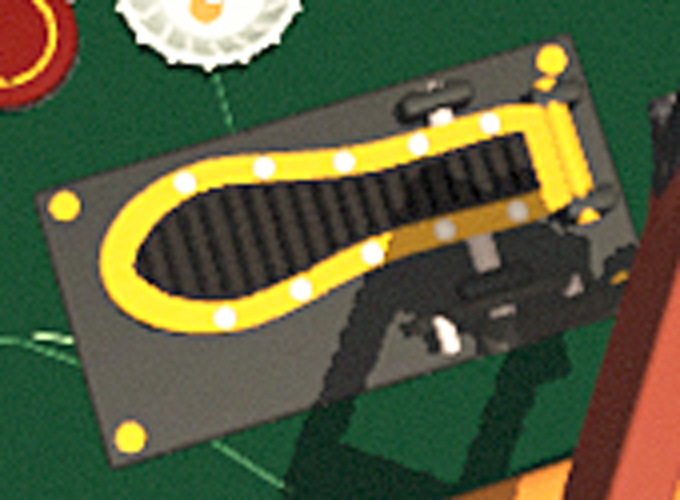

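View pics/scene7z.png

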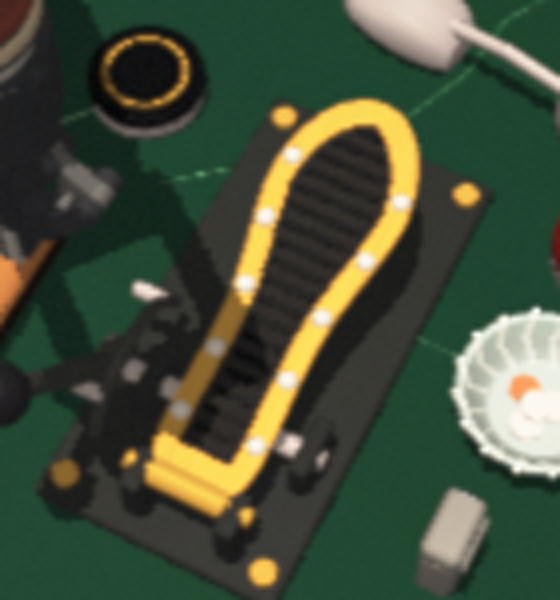

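Both zooms show the footrest raised and the knob over at the heel side. The far rivets are at top-zoom pixels (490,124) to (185,183).

```bash
cat > m2.py <<'E'
from h import *
ct=read_camera('top'); cs=read_camera('scene')
T=lambda p:((p[0]+.5)/4-.5+175,(p[1]+.5)/4-.5+145)
S=lambda p:((p[0]+.5)/4-.5+185,(p[1]+.5)/4-.5+140)
def tri(a,b):
    o1,d1=ray(ct,a);o2,d2=ray(cs,b);d1/=np.linalg.norm(d1);d2/=np.linalg.norm(d2)
    s=np.linalg.lstsq(np.array([d1,-d2]).T,o2-o1,rcond=None)[0]
    return (o1+s[0]*d1+o2+s[1]*d2)/2
P0=np.array([[624,-69.7],[610.7,-27.4],[601.2,14.9],[597,60],[588.2,103]])
th=np.radians(15.4);ex=np.array([np.cos(th),np.sin(th)]);ey=np.array([-ex[1],ex[0]])
O=np.array([610,-115.]);a=.212
for p,u,v in zip(P0,[(490,124),(419,144),(344,161),(264,168),(185,183)],[(256,446),(287,380),(322,318),(366,262),(400,203)]):
    x,y=(p-O)@ex,(p-O)@ey
    Y=y*np.cos(a)-8*np.sin(a);Z=52+y*np.sin(a)+8*np.cos(a)
    m=O+x*ex+Y*ey
    print('foot xy',round(x,1),round(y,1),'model',m.round(1),round(Z,1),'tri',tri(T(u),S(v)).round(1),'top@Z',onz(ct,T(u),Z)[:2].round(1),'scene@Z',onz(cs,S(v),Z)[:2].round(1))
print(get_state()['tcp_pos'])
E
python3 m2.py
```

```text
foot xy 25.5 40.0 model [624.7 -72.2] 68.2 tri [624.1 -70.9  66. ] top@Z [623.5 -71. ] scene@Z [625.  -71.4]
foot xy 23.9 84.3 model [611.6 -30.8] 77.6 tri [612.  -30.2  77. ] top@Z [611.8 -30.3] scene@Z [612.2 -30.3]
foot xy 26.0 127.6 model [602.4  10.5] 86.7 tri [602.2  11.7  85.7] top@Z [602.   11.6] scene@Z [602.7  11.5]
foot xy 33.9 172.2 model [598.5  54.7] 96.0 tri [598.6  55.6  93.3] top@Z [597.9  55.2] scene@Z [599.8  54.7]
foot xy 36.9 216.0 model [589.9  96.7] 105.3 tri [589.9  97.6 102.8] top@Z [589.6  97.4] scene@Z [590.7  96.3]
[ 523.02538512 -131.67467709  244.33083079]
```

Call:
play_rows(
  plan=[
    {"grip": 1,"slide": [0.029,0.0395,0],"twist": 0},
    {"grip": 1,"slide": [0.029,0.078,0],"twist": 0},
    {"grip": 1,"slide": [0.029,0.1135,0],"twist": 0},
    {"grip": 1,"slide": [0.029,0.1135,0.03],"twist": 0},
    {"grip": 1,"slide": [0.029,0.1135,0.06],"twist": 0},
    {"grip": 1,"slide": [0.029,0.1135,0.09],"twist": 0},
    {"grip": 1,"slide": [0.029,0.1135,0.12],"twist": 0},
    {"grip": 1,"slide": [0.029,0.1135,0.145],"twist": 0},
    {"grip": 1,"slide": [0.029,0.1135,0.145],"twist": 0},
    {"grip": 1,"slide": [0.029,0.1135,0.145],"twist": 0},
    {"grip": 1,"slide": [0.029,0.1135,0.145],"twist": 0},
  ],
)

```text
time_s: 9.6
tcp_pos: [626.2, -73.7, 101.7]
tcp_rot: [180.0, 0.0, 105.4]
ft_force: [-0.3, -0.4, 0.6]
grip_width: 0.0
```

```bash
python3 - <<'E'
from h import *
for n,(x,y,w,h) in {'wrist':(56,84,400,300),'scene':(185,140,140,150)}.items():
    a=shot(n,n+'8.png')['image'][y:y+h,x:x+w]
    cv2.imwrite(f'pics/{n}8z.png',cv2.resize(a,None,fx=600/h if n!='wrist' else 2,fy=600/h if n!='wrist' else 2,interpolation=2)[:,:,::-1])
s=get_state();print(s['ft_force'],s['tcp_pos'],s['tcp_rot'])
E
```

```text
[ 0.4942723  -0.38619681  0.57546614] [627.54193468 -73.97691776 103.66962676] [1.79777986e+02 1.28916138e-01 1.05408491e+02]
```

View pics/wrist8z.png

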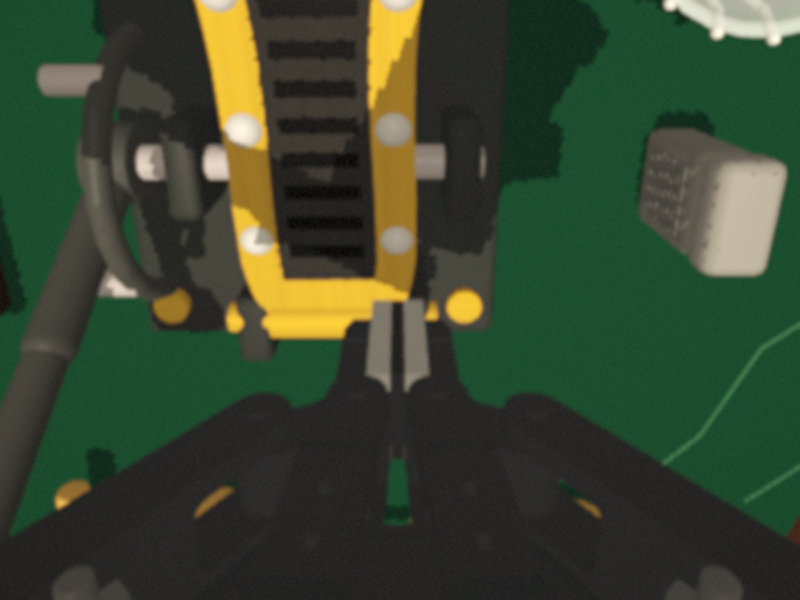

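View pics/scene8z.png

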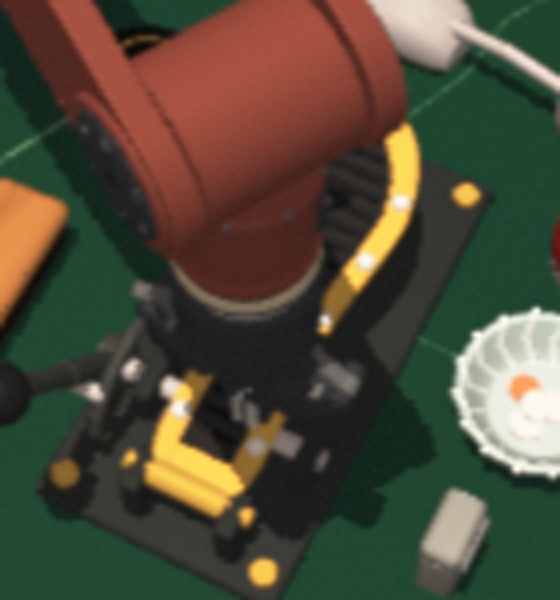

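Call:
play_rows(
  plan=[
    {"grip": 1,"slide": [0.001,-0.002,0.012],"twist": 0},
    {"grip": 1,"slide": [0.001,-0.002,0.024],"twist": 0},
    {"grip": 1,"slide": [0.001,-0.002,0.03],"twist": 0},
    {"grip": 1,"slide": [0.001,-0.002,0.03],"twist": 0},
    {"grip": 1,"slide": [0.001,-0.002,0.03],"twist": 0},
    {"grip": 1,"slide": [0.001,-0.002,0.03],"twist": 0},
  ],
)

```text
time_s: 10.2
tcp_pos: [623.4, -73.0, 71.0]
tcp_rot: [-180.0, -0.0, 105.4]
ft_force: [-0.2, 0.7, 0.9]
grip_width: 0.3
```

Call:
play_rows(
  plan=[
    {"grip": 1,"slide": [0,0,0.001],"twist": 0},
    {"grip": 1,"slide": [0,0,0.002],"twist": 0},
    {"grip": 1,"slide": [0,0,0.002],"twist": 0},
  ],
)

```text
time_s: 10.45
tcp_pos: [623.6, -73.0, 69.3]
tcp_rot: [180.0, 0.0, 105.4]
ft_force: [-0.0, -0.0, 0.2]
grip_width: -0.2
```

Call:
play_rows(
  plan=[
    {"grip": 1,"slide": [0,0,0.001],"twist": 0},
    {"grip": 1,"slide": [0,0,0.002],"twist": 0},
    {"grip": 1,"slide": [0,0,0.002],"twist": 0},
  ],
)

```text
time_s: 10.7
tcp_pos: [623.3, -72.9, 66.9]
tcp_rot: [-180.0, -0.0, 105.4]
ft_force: [0.7, 0.6, -0.4]
grip_width: 0.1
```

Call:
play_rows(
  plan=[
    {"grip": 1,"slide": [0,0,0.001],"twist": 0},
    {"grip": 1,"slide": [0,0,0.001],"twist": 0},
    {"grip": 1,"slide": [0,0,0.001],"twist": 0},
  ],
)

```text
time_s: 10.95
tcp_pos: [623.3, -73.0, 66.0]
tcp_rot: [-180.0, -0.0, 105.4]
ft_force: [0.7, -0.6, -0.4]
grip_width: -0.1
```

Call:
play_rows(
  plan=[
    {"grip": 1,"slide": [0,0,0.001],"twist": 0},
    {"grip": 1,"slide": [0,0,0.001],"twist": 0},
    {"grip": 1,"slide": [0,0,0.001],"twist": 0},
  ],
)

```text
time_s: 11.2
tcp_pos: [623.4, -73.0, 65.0]
tcp_rot: [-180.0, -0.0, 105.4]
ft_force: [-0.2, 0.2, -0.3]
grip_width: -0.1
```

Call:
play_rows(
  plan=[
    {"grip": 1,"slide": [0,0,0.001],"twist": 0},
    {"grip": 1,"slide": [0,0,0.001],"twist": 0},
    {"grip": 1,"slide": [0,0,0.001],"twist": 0},
  ],
)

```text
time_s: 11.45
tcp_pos: [623.3, -73.0, 64.0]
tcp_rot: [-180.0, -0.0, 105.4]
ft_force: [0.4, 0.5, -0.0]
grip_width: 0.3
```

```bash
python3 - <<'E'
from h import *
for n,(x,y,w,h) in {'wrist':(156,204,240,180),'scene':(225,210,60,60)}.items():
    a=shot(n,n+'9.png')['image'][y:y+h,x:x+w]
    cv2.imwrite(f'pics/{n}9z.png',cv2.resize(a,None,fx=600/h,fy=600/h,interpolation=2)[:,:,::-1])
s=get_state();print(s['ft_force'],s['tcp_pos'],s['tcp_rot'])
E
```

```text
[ 0.37579232  0.10257783 -0.50393351] [623.40561672 -72.94668532  64.07324131] [-1.79997713e+02 -1.79627602e-03  1.05413580e+02]
```

View pics/wrist9z.png

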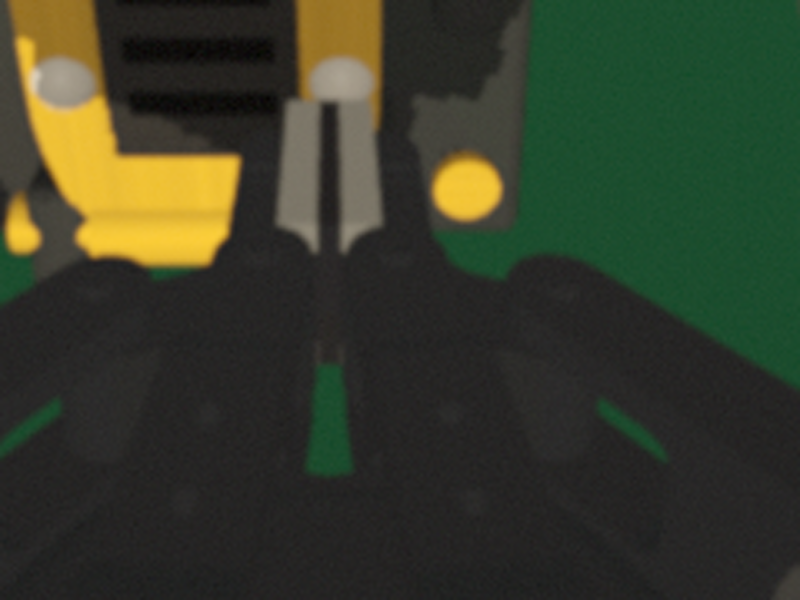

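View pics/scene9z.png

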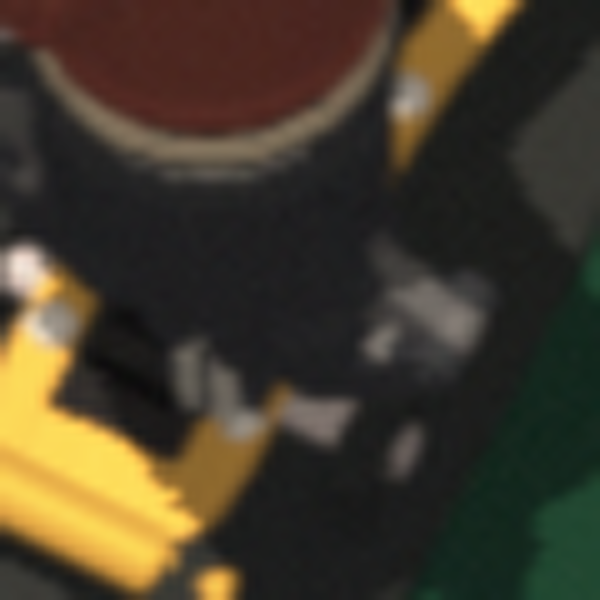

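```bash
python3 - <<'E'
from h import *
c=read_camera('wrist')
R=cv2.Rodrigues(np.array(c['rvec'],float))[0];print('cam',-R.T@np.array(c['tvec'],float).ravel(), R[2])
z=lambda P:((proj(c,P)-[156,204])*600/180).round(0)
ey=np.array([-.266,.964,0]);ex=np.array([.964,.266,0]);t=np.array([623.4,-73,64])
print(z([t,t+11*ey,t-11*ey,t+15*ex,t-15*ex]))
print(z([[624.3,-71.5,67.5],[624.3,-71.5,66],[612,-30.4,77.3]]))
o,d=ray(c,(156+342*.3,204+78*.3))
print('rivet1 ray at z66,68',onz(c,(156+342*.3,204+75*.3),66),onz(c,(156+342*.3,204+75*.3),68))
E
```

```text
cam [601.3206593    7.09496756 227.75085384] [ 0.08657607 -0.31197181 -0.94613856]
[[327.  87.]
 [327.  33.]
 [327. 139.]
 [407.  87.]
 [247.  87.]]
[[ 334.   90.]
 [ 334.   86.]
 [ 329. -124.]]
rivet1 ray at z66,68 [625.10579824 -68.90299376  66.        ] [624.81170225 -67.96330213  68.        ]
```

```bash
python3 - <<'E'
from h import *
c=read_camera('scene')
z=lambda P:((proj(c,P)-[225,210]+.5)*10).round(0)
ey=np.array([-.266,.964,0]);ex=np.array([.964,.266,0]);t=np.array([623.4,-73,64])
print(z([t,t+11*ey,t-11*ey,t+15*ex,t-15*ex,t+[0,0,20]]))
print(z([[624.3,-71.5,67.5],[624.3,-71.5,66]]))
a=c['image'][205:265,220:280]
cv2.imwrite('pics/s10.png',cv2.resize(np.clip(a*2.5,0,255).astype(np.uint8),None,fx=10,fy=10,interpolation=2)[:,:,::-1])
w=read_camera('wrist'); W=w['image'][204:294,196:316]
cv2.imwrite('pics/w10.png',cv2.resize(np.clip(W*2.5,0,255).astype(np.uint8),None,fx=6,fy=6,interpolation=2)[:,:,::-1])
for h in (0,10,20,30):
  q=t+[0,0,h]; print(h,((proj(w,[q+11*ey+9*ex,q+11*ey-9*ex,q+4*ey])-[196,204]+.5)*6).round())
E
```

```text
[[232. 424.]
 [253. 386.]
 [210. 462.]
 [288. 451.]
 [177. 397.]
 [231. 391.]]
[[239. 416.]
 [239. 418.]]
0 [[440.  62.]
 [263.  62.]
 [352. 125.]]
10 [[445. 104.]
 [258. 104.]
 [352. 169.]]
20 [[450. 151.]
 [253. 151.]
 [352. 220.]]
30 [[457. 204.]
 [246. 204.]
 [351. 276.]]
```

View pics/s10.png

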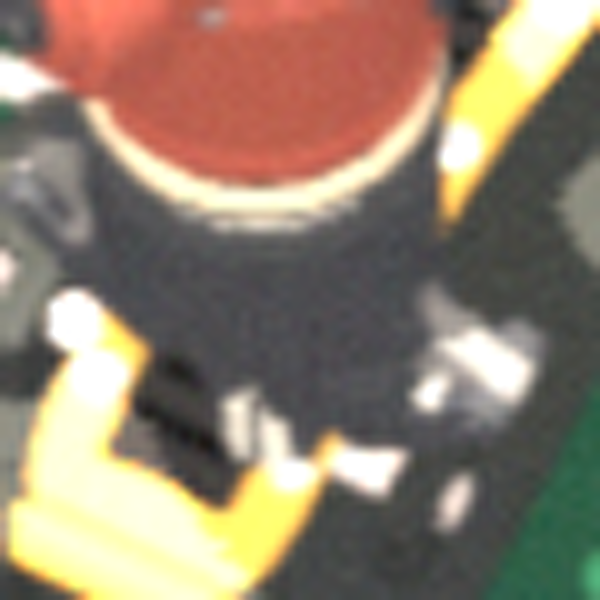

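View pics/w10.png

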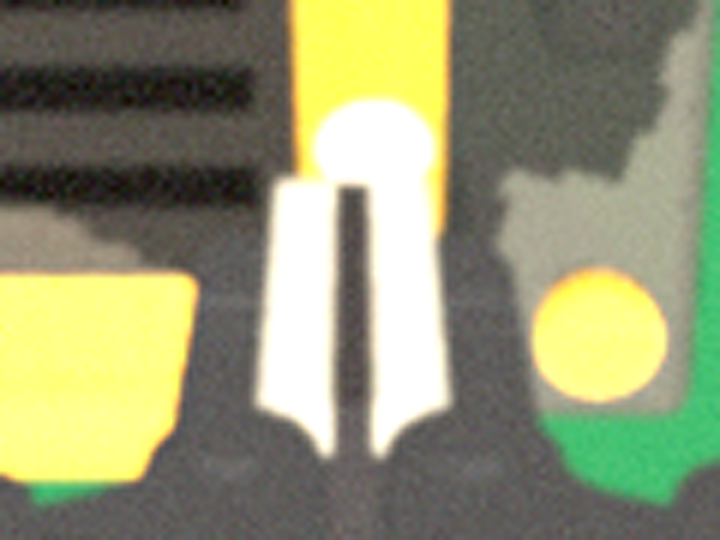

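The wrist view (rivet at (375,150), fingertip edge at v≈180) and the force reading both show the tips are still clear of rivet 1. The arm gives only about 4 N per mm, so I'll keep lowering in small guarded steps.

Call:
play_rows(
  plan=[
    {"grip": 1,"slide": [0,0,0.001],"twist": 0},
    {"grip": 1,"slide": [0,0,0.002],"twist": 0},
    {"grip": 1,"slide": [0,0,0.002],"twist": 0},
    {"grip": 1,"slide": [0,0,0.002],"twist": 0},
  ],
)

```text
time_s: 12.03
tcp_pos: [623.2, -72.9, 61.9]
tcp_rot: [-180.0, -0.0, 105.4]
ft_force: [0.1, -1.2, 0.0]
grip_width: -0.3
```

Call:
play_rows(
  plan=[
    {"grip": 1,"slide": [0,0,0.001],"twist": 0},
    {"grip": 1,"slide": [0,0,0.002],"twist": 0},
    {"grip": 1,"slide": [0,0,0.003],"twist": 0},
    {"grip": 1,"slide": [0,0,0.003],"twist": 0},
  ],
)

```text
time_s: 12.37
tcp_pos: [623.1, -72.9, 58.7]
tcp_rot: [-180.0, -0.0, 105.4]
ft_force: [-0.8, -0.3, 0.0]
grip_width: 0.1
```

```bash
python3 - <<'E'
from h import *
w=read_camera('wrist'); W=w['image'][204:294,196:316]
cv2.imwrite('pics/w11.png',cv2.resize(np.clip(W*2.5,0,255).astype(np.uint8),None,fx=6,fy=6,interpolation=2)[:,:,::-1])
c=read_camera('scene');a=c['image'][205:265,220:280]
cv2.imwrite('pics/s11.png',cv2.resize(np.clip(a*2.5,0,255).astype(np.uint8),None,fx=10,fy=10,interpolation=2)[:,:,::-1])
s=get_state();print(s['ft_force'],s['tcp_pos'],s['joint_pos'])
E
```

```text
[-0.55102161 -1.08012868 -0.1692589 ] [623.30457003 -72.94325477  58.95513138] [-1.30790704e+01  2.20582916e+01  9.78091283e+01  2.53050057e-06
  6.01492599e+01 -2.84916990e+01]
```

View pics/w11.png

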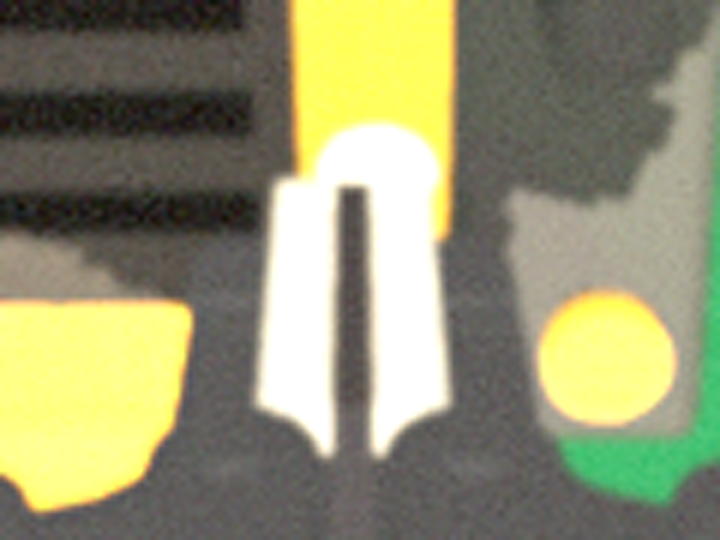

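View pics/s11.png

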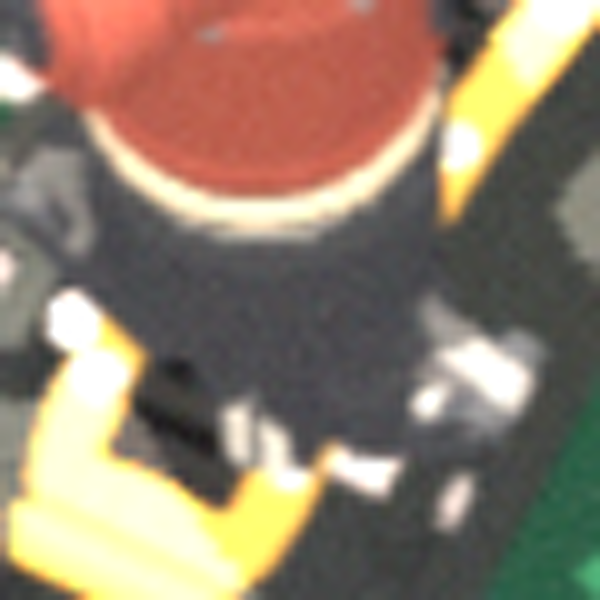

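Call:
play_rows(
  plan=[
    {"grip": 1,"slide": [0,0,0.002],"twist": 0},
    {"grip": 1,"slide": [0,0,0.003],"twist": 0},
    {"grip": 1,"slide": [0,0,0.004],"twist": 0},
    {"grip": 1,"slide": [0,0,0.004],"twist": 0},
  ],
)

```text
time_s: 12.8
tcp_pos: [623.1, -72.9, 54.7]
tcp_rot: [-180.0, -0.0, 105.4]
ft_force: [-0.1, 0.1, 0.7]
grip_width: 0.1
```

Call:
play_rows(
  plan=[
    {"grip": 1,"slide": [0,0,0.002],"twist": 0},
    {"grip": 1,"slide": [0,0,0.003],"twist": 0},
    {"grip": 1,"slide": [0,0,0.003],"twist": 0},
    {"grip": 1,"slide": [0,0,0.003],"twist": 0},
  ],
)

```text
time_s: 13.13
tcp_pos: [623.3, -73.0, 51.9]
tcp_rot: [-180.0, -0.0, 105.4]
ft_force: [-0.1, 0.1, -0.5]
grip_width: -0.3
```

```bash
python3 - <<'E'
from h import *
w=read_camera('wrist'); W=w['image'][204:294,196:316]
cv2.imwrite('pics/w12.png',cv2.resize(np.clip(W*2.5,0,255).astype(np.uint8),None,fx=6,fy=6,interpolation=2)[:,:,::-1])
c=read_camera('scene');a=c['image'][205:265,220:280]
cv2.imwrite('pics/s12.png',cv2.resize(np.clip(a*2.5,0,255).astype(np.uint8),None,fx=10,fy=10,interpolation=2)[:,:,::-1])
s=get_state();print(s['ft_force'],s['tcp_pos'])
E
```

```text
[-0.40791999 -0.18358475  0.66194012] [623.47854021 -73.00824649  52.14502753]
```

View pics/w12.png

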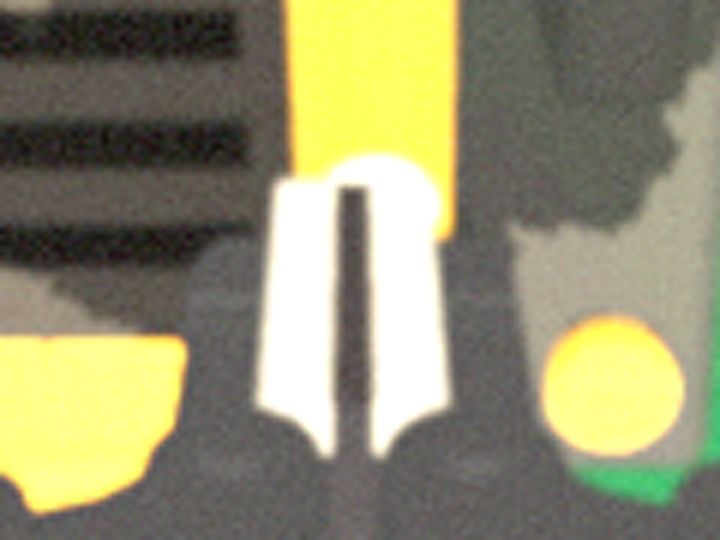

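View pics/s12.png

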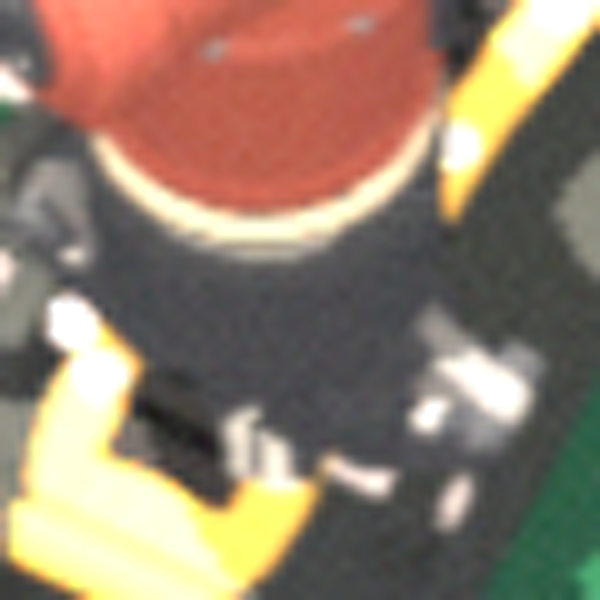

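Call:
play_rows(
  plan=[
    {"grip": 1,"slide": [0,0,0.001],"twist": 0},
    {"grip": 1,"slide": [0,0,0.002],"twist": 0},
    {"grip": 1,"slide": [0,0,0.002],"twist": 0},
    {"grip": 1,"slide": [0,0,0.002],"twist": 0},
  ],
)

```text
time_s: 13.57
tcp_pos: [623.3, -73.0, 50.0]
tcp_rot: [-180.0, -0.0, 105.4]
ft_force: [-0.3, -0.6, -0.1]
grip_width: 0.1
```

Call:
play_rows(
  plan=[
    {"grip": 1,"slide": [0,0,0.001],"twist": 0},
    {"grip": 1,"slide": [0,0,0.002],"twist": 0},
    {"grip": 1,"slide": [0,0,0.002],"twist": 0},
    {"grip": 1,"slide": [0,0,0.002],"twist": 0},
  ],
)

```text
time_s: 13.9
tcp_pos: [623.3, -73.0, 48.0]
tcp_rot: [-180.0, -0.0, 105.4]
ft_force: [-0.2, -0.2, 0.2]
grip_width: 0.0
```

Call:
play_rows(
  plan=[
    {"grip": 1,"slide": [0,0,0.001],"twist": 0},
    {"grip": 1,"slide": [0,0,0.002],"twist": 0},
    {"grip": 1,"slide": [0,0,0.002],"twist": 0},
    {"grip": 1,"slide": [0,0,0.002],"twist": 0},
  ],
)

```text
time_s: 14.23
tcp_pos: [623.8, -73.0, 46.9]
tcp_rot: [180.0, 0.0, 105.4]
ft_force: [-0.6, -0.2, 4.0]
grip_width: 0.1
```

```bash
python3 - <<'E'
from h import *
w=read_camera('wrist'); W=w['image'][204:294,196:316]
cv2.imwrite('pics/w13.png',cv2.resize(np.clip(W*2.5,0,255).astype(np.uint8),None,fx=6,fy=6,interpolation=2)[:,:,::-1])
s=get_state();print(s['ft_force'],s['moment'],s['tcp_pos'])
E
```

```text
[-1.24565907 -0.52889216  5.23877274] [ 0.07905615  0.26864356 -0.02335683] [623.76706881 -73.04160409  46.89236161]
```

View pics/w13.png

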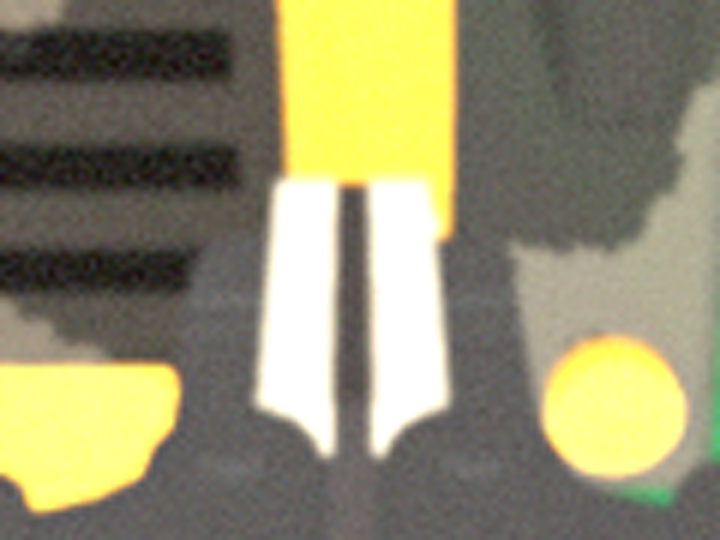

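Rivet 1 is fully under the closed tips, with about 5 N of upward force. Next is rivet 2, keeping low.

Call:
play_rows(
  plan=[
    {"grip": 1,"slide": [0,0,-0.006],"twist": 0},
    {"grip": 1,"slide": [0.01,0,-0.012],"twist": 0},
    {"grip": 1,"slide": [0.022,-0.001,-0.015],"twist": 0},
    {"grip": 1,"slide": [0.034,-0.001,-0.015],"twist": 0},
    {"grip": 1,"slide": [0.043,-0.001,-0.015],"twist": 0},
    {"grip": 1,"slide": [0.043,-0.001,-0.014],"twist": 0},
    {"grip": 1,"slide": [0.043,-0.001,-0.013],"twist": 0},
    {"grip": 1,"slide": [0.043,-0.001,-0.013],"twist": 0},
  ],
)

```text
time_s: 14.95
tcp_pos: [610.6, -31.5, 58.5]
tcp_rot: [-180.0, -0.0, 105.5]
ft_force: [-0.3, 0.3, -0.0]
grip_width: 0.3
```

Call:
play_rows(
  plan=[
    {"grip": 1,"slide": [0,0.001,0.001],"twist": 0},
    {"grip": 1,"slide": [0,0.001,0.002],"twist": 0},
    {"grip": 1,"slide": [0,0.001,0.002],"twist": 0},
    {"grip": 1,"slide": [0,0.001,0.002],"twist": 0},
  ],
)

```text
time_s: 15.28
tcp_pos: [612.0, -31.9, 56.9]
tcp_rot: [-180.0, -0.0, 105.4]
ft_force: [0.0, -0.2, -0.4]
grip_width: 0.1
```

Call:
play_rows(
  plan=[
    {"grip": 1,"slide": [0,0,0.001],"twist": 0},
    {"grip": 1,"slide": [0,0,0.0015],"twist": 0},
    {"grip": 1,"slide": [0,0,0.0015],"twist": 0},
    {"grip": 1,"slide": [0,0,0.0015],"twist": 0},
  ],
)

```text
time_s: 15.62
tcp_pos: [612.3, -31.8, 56.2]
tcp_rot: [180.0, 0.0, 105.4]
ft_force: [-1.1, -0.4, 3.3]
grip_width: -0.0
```

Call:
play_rows(
  plan=[
    {"grip": 1,"slide": [0,0,0.001],"twist": 0},
    {"grip": 1,"slide": [0,0,0.001],"twist": 0},
    {"grip": 1,"slide": [0,0,0.001],"twist": 0},
  ],
)

```text
time_s: 15.87
tcp_pos: [612.4, -31.8, 56.0]
tcp_rot: [180.0, 0.0, 105.4]
ft_force: [-2.2, -0.5, 7.3]
grip_width: 0.1
```

Call:
play_rows(
  plan=[
    {"grip": 1,"slide": [0,0,-0.006],"twist": 0},
    {"grip": 1,"slide": [0.01,0,-0.012],"twist": 0},
    {"grip": 1,"slide": [0.022,0.001,-0.015],"twist": 0},
    {"grip": 1,"slide": [0.034,0.002,-0.015],"twist": 0},
    {"grip": 1,"slide": [0.043,0.002,-0.015],"twist": 0},
    {"grip": 1,"slide": [0.043,0.002,-0.014],"twist": 0},
    {"grip": 1,"slide": [0.043,0.002,-0.013],"twist": 0},
    {"grip": 1,"slide": [0.043,0.002,-0.013],"twist": 0},
  ],
)

```text
time_s: 16.53
tcp_pos: [601.9, 10.8, 66.9]
tcp_rot: [-179.9, -0.0, 105.5]
ft_force: [0.7, 0.2, -0.7]
grip_width: -0.2
```

Call:
play_rows(
  plan=[
    {"grip": 1,"slide": [-0.001,0,0.001],"twist": 0},
    {"grip": 1,"slide": [-0.001,0,0.002],"twist": 0},
    {"grip": 1,"slide": [-0.001,0,0.002],"twist": 0},
    {"grip": 1,"slide": [-0.001,0,0.002],"twist": 0},
  ],
)

```text
time_s: 16.87
tcp_pos: [602.9, 9.0, 65.7]
tcp_rot: [180.0, 0.0, 105.4]
ft_force: [-0.5, -0.0, 0.5]
grip_width: 0.2
```

Call:
play_rows(
  plan=[
    {"grip": 1,"slide": [0,0,0.001],"twist": 0},
    {"grip": 1,"slide": [0,0,0.0015],"twist": 0},
    {"grip": 1,"slide": [0,0,0.0015],"twist": 0},
    {"grip": 1,"slide": [0,0,0.0015],"twist": 0},
  ],
)

```text
time_s: 17.2
tcp_pos: [603.1, 9.0, 65.4]
tcp_rot: [180.0, 0.0, 105.4]
ft_force: [-2.5, -0.7, 5.9]
grip_width: -0.1
```

Call:
play_rows(
  plan=[
    {"grip": 1,"slide": [0,0,0.0005],"twist": 0},
    {"grip": 1,"slide": [0,0,-0.006],"twist": 0},
    {"grip": 1,"slide": [0.01,0.002,-0.012],"twist": 0},
    {"grip": 1,"slide": [0.022,0.004,-0.015],"twist": 0},
    {"grip": 1,"slide": [0.034,0.007,-0.015],"twist": 0},
    {"grip": 1,"slide": [0.043,0.008,-0.015],"twist": 0},
    {"grip": 1,"slide": [0.043,0.008,-0.014],"twist": 0},
    {"grip": 1,"slide": [0.043,0.008,-0.013],"twist": 0},
    {"grip": 1,"slide": [0.043,0.008,-0.013],"twist": 0},
  ],
)

```text
time_s: 17.95
tcp_pos: [598.4, 53.4, 76.3]
tcp_rot: [-179.9, -0.0, 105.5]
ft_force: [0.1, 0.2, 0.6]
grip_width: 0.0
```

Call:
play_rows(
  plan=[
    {"grip": 1,"slide": [0,0,0.001],"twist": 0},
    {"grip": 1,"slide": [0,0,0.002],"twist": 0},
    {"grip": 1,"slide": [0,0,0.002],"twist": 0},
    {"grip": 1,"slide": [0,0,0.002],"twist": 0},
  ],
)

```text
time_s: 18.28
tcp_pos: [599.1, 52.7, 75.1]
tcp_rot: [-180.0, -0.0, 105.4]
ft_force: [-0.5, -0.9, 0.1]
grip_width: 0.0
```

Call:
play_rows(
  plan=[
    {"grip": 1,"slide": [0,0,0.001],"twist": 0},
    {"grip": 1,"slide": [0,0,0.0015],"twist": 0},
    {"grip": 1,"slide": [0,0,0.0015],"twist": 0},
    {"grip": 1,"slide": [0,0,0.0015],"twist": 0},
  ],
)

```text
time_s: 18.62
tcp_pos: [599.2, 52.8, 74.7]
tcp_rot: [-180.0, 0.0, 105.4]
ft_force: [-2.0, -1.7, 4.5]
grip_width: -0.1
```

Call:
play_rows(
  plan=[
    {"grip": 1,"slide": [0,0,0.0005],"twist": 0},
    {"grip": 1,"slide": [0,0,-0.006],"twist": 0},
    {"grip": 1,"slide": [0.01,0.001,-0.012],"twist": 0},
    {"grip": 1,"slide": [0.022,0.002,-0.015],"twist": 0},
    {"grip": 1,"slide": [0.034,0.003,-0.015],"twist": 0},
    {"grip": 1,"slide": [0.043,0.003,-0.015],"twist": 0},
    {"grip": 1,"slide": [0.043,0.003,-0.014],"twist": 0},
    {"grip": 1,"slide": [0.043,0.003,-0.013],"twist": 0},
    {"grip": 1,"slide": [0.043,0.003,-0.013],"twist": 0},
  ],
)

```text
time_s: 19.37
tcp_pos: [589.9, 95.5, 85.8]
tcp_rot: [-179.9, 0.0, 105.5]
ft_force: [0.0, -0.0, -0.6]
grip_width: -0.5
```

Call:
play_rows(
  plan=[
    {"grip": 1,"slide": [0,0,0.001],"twist": 0},
    {"grip": 1,"slide": [0,0,0.002],"twist": 0},
    {"grip": 1,"slide": [0,0,0.002],"twist": 0},
    {"grip": 1,"slide": [0,0,0.002],"twist": 0},
  ],
)

```text
time_s: 19.7
tcp_pos: [590.6, 94.9, 84.5]
tcp_rot: [-180.0, 0.0, 105.4]
ft_force: [-0.4, 0.4, -0.2]
grip_width: -0.2
```

Call:
play_rows(
  plan=[
    {"grip": 1,"slide": [0,0,0.001],"twist": 0},
    {"grip": 1,"slide": [0,0,0.0015],"twist": 0},
    {"grip": 1,"slide": [0,0,0.0015],"twist": 0},
    {"grip": 1,"slide": [0,0,0.0015],"twist": 0},
  ],
)

```text
time_s: 20.03
tcp_pos: [590.8, 95.1, 84.0]
tcp_rot: [180.0, 0.0, 105.4]
ft_force: [-1.7, -0.5, 4.8]
grip_width: -0.1
```

Call:
play_rows(
  plan=[
    {"grip": 1,"slide": [0,0,0.001],"twist": 0},
    {"grip": 1,"slide": [0,0,0.001],"twist": 0},
  ],
)

```text
time_s: 20.2
tcp_pos: [590.9, 95.0, 83.8]
tcp_rot: [180.0, 0.0, 105.4]
ft_force: [-3.5, -1.4, 8.7]
grip_width: 0.1
```

```bash
python3 - <<'E'
from h import *
w=read_camera('wrist'); W=w['image'][174:294,176:336]
cv2.imwrite('pics/w14.png',cv2.resize(np.clip(W*1.8,0,255).astype(np.uint8),None,fx=5,fy=5,interpolation=2)[:,:,::-1])
c=read_camera('scene');a=c['image'][150:230,230:330]
cv2.imwrite('pics/s14.png',cv2.resize(np.clip(a*1.8,0,255).astype(np.uint8),None,fx=7,fy=7,interpolation=2)[:,:,::-1])
s=get_state();print(s['ft_force'],s['tcp_pos'])
E
```

```text
[-3.2459054  -1.31646     9.17464261] [590.91048456  95.0595462   83.82802387]
```

View pics/w14.png

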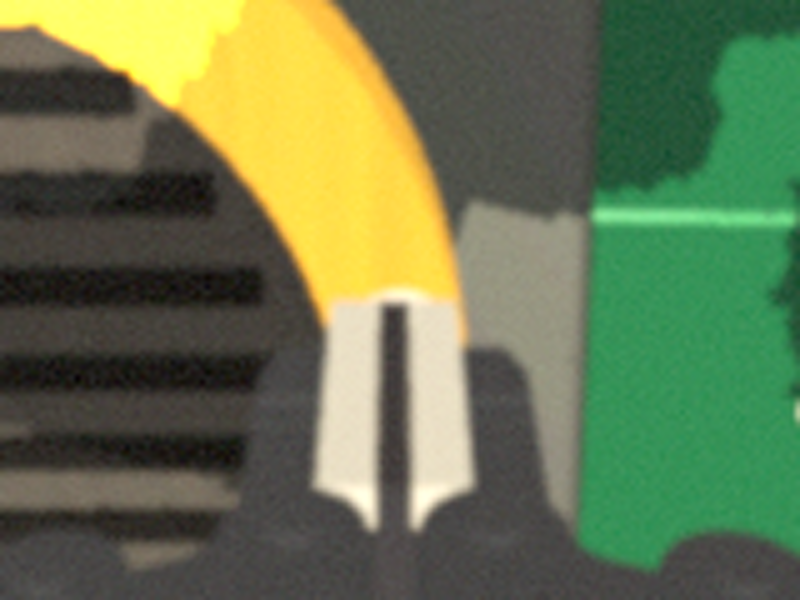

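View pics/s14.png

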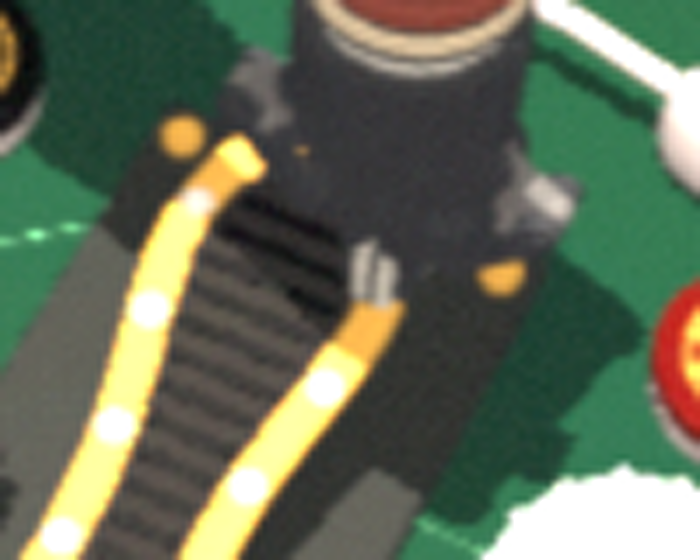

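The tips sit on rivet 5 (its white rim shows at (400,297)) with 9 N. I'll lift away from the toe end and check everything.

Call:
play_rows(
  plan=[
    {"grip": 1,"slide": [0,0,-0.02],"twist": 0},
    {"grip": 1,"slide": [0,0,-0.05],"twist": 0},
    {"grip": 1,"slide": [0,0,-0.08],"twist": 0},
    {"grip": 1,"slide": [0.02,0,-0.11],"twist": 0},
    {"grip": 1,"slide": [0.06,-0.02,-0.13],"twist": 0},
    {"grip": 1,"slide": [0.1,-0.05,-0.13],"twist": 0},
    {"grip": 1,"slide": [0.14,-0.08,-0.13],"twist": 0},
    {"grip": 1,"slide": [0.14,-0.08,-0.13],"twist": 0},
    {"grip": 1,"slide": [0.14,-0.08,-0.13],"twist": 0},
    {"grip": 1,"slide": [0.14,-0.08,-0.13],"twist": 0},
  ],
)

```text
time_s: 21.13
tcp_pos: [475.3, 209.8, 211.8]
tcp_rot: [180.0, 0.0, 105.6]
ft_force: [0.4, -0.3, -0.1]
grip_width: -0.0
```

```bash
python3 - <<'E'
from h import *
a=shot('top','t15.png');b=shot('scene','s15.png')
cv2.imwrite('pics/f15.png',np.hstack([cv2.resize(a['image'],(400,300)),cv2.resize(b['image'],(400,300))])[:,:,::-1])
for l in ['knob','footrest','stretcher','shoe_form','tip_dish','match_safe','polish_tin','black_tin','brush']:
    print(l,[[(np.round(p['point']).tolist(),round(p['conf'],2)) for p in spot_point(n,l)[:1]] for n in('scene','top')])
print(get_state()['tcp_pos'])
E
```

```text
knob [[([534.0, -177.0, 172.0], 0.78)], [([536.0, -174.0, 179.0], 0.62)]]
footrest [[([610.0, -114.0, 52.0], 0.82)], [([609.0, -113.0, 53.0], 0.98)]]
stretcher [[([676.0, -264.0, 4.0], 0.73)], [([674.0, -262.0, -4.0], 0.56)]]
shoe_form [[([520.0, 269.0, -0.0], 0.93)], [([522.0, 268.0, 1.0], 0.66)]]
tip_dish [[([723.0, 88.0, 1.0], 0.84)], [([721.0, 87.0, -2.0], 0.98)]]
match_safe [[([746.0, -30.0, 0.0], 0.84)], [([745.0, -28.0, 0.0], 0.51)]]
polish_tin [[([687.0, 208.0, -1.0], 0.72)], [([694.0, 210.0, 2.0], 0.59)]]
black_tin [[([362.0, 94.0, -0.0], 0.82)], [([361.0, 94.0, 0.0], 0.77)]]
brush [[([406.0, -117.0, 2.0], 0.76)], [([410.0, -116.0, -1.0], 0.92)]]
[476.14223848 209.09615863 212.13661143]
```

View pics/f15.png

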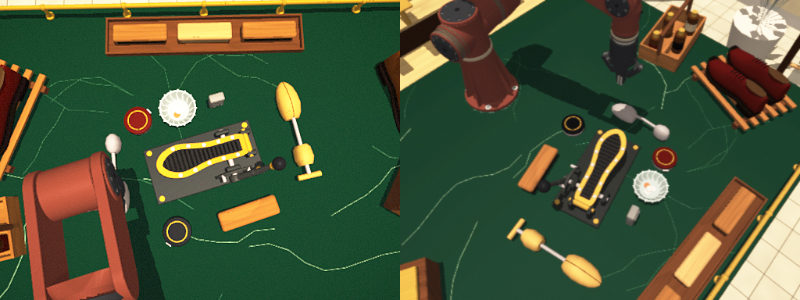

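The last picture shows the footrest up, the knob over at the heel side and the bystanders where they lay, so I'm handing in.

```bash
python3 -c "
from plant import *
print(finish_job())"
```

```text
the job is handed in; nothing more can be done
None
```

The lever is over at its stop with the footrest up, and I touched the five far-side rivets in order from heel to toe. The job is handed in at about 21 s on the clock; no verdict was reported.

- **Lever:** I pushed it with closed fingers until the force rose to about 25 N at the stop. The last pictures put the knob at about (535, -175, 175) mm, which matches the stop, and the footrest is still raised.
- **Rivets:** Each touch read 4 to 9 N. Between rivets I lifted the fingertips only a few millimetres. Contact heights rose evenly by about 9.3 mm per rivet, as the raised plate's tilt predicts. I confirmed the fingertips were on the rivet by camera for rivets 1 and 5 only; for 2, 3 and 4 I relied on force and height.
- **Bystanders:** Every one was found within a few millimetres of where it started, which is within the detector's error.
- **One disagreement:** Contact came with the reported TCP about 20 mm lower than the camera-measured rivet tops, so the real fingertips sit about that much above the reported TCP. I did not find the cause and went by force instead.

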